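# Tension the lathe belt with the square key

### The job

Take the wooden-handled key from its stand, gently feel its square end fully home into the brass socket of the belt tensioner, and turn it clockwise until the yellow pointer of the sprung arm stands in line with the red marker, without going well past it. Then draw the key out and put it back upright in its stand, fully down. Work only with the key: never force it, leave the sprung arm and the tensioner otherwise untouched, and do not disturb the bottle, the offcut or the chisel.

Things in the scene. Friction and masses are not known exactly. Their poses are not given: they have to be found in the camera images.
- key: loose key, about 150 g, 85 mm long, shank down. Origin: tip of the shank; z runs up to the handle. From the tip: round nose 7 mm long, tapering from 16 mm dia to 11 mm at the tip; square steel shank 16 x 16 mm up to 45 mm; pale wooden handle 34 x 34 mm from 45 to 85 mm, brass band at its foot. Handle and shank faces are square to the key's x and y.
- stand: fixed wooden block 80 x 80 x 50 mm, origin at the centre of its underside on the bench. A square well 28 x 28 mm runs right through its middle. The key stands in it with the foot of its handle resting on the block's top, tip 5 mm above the bench, at any yaw.
- well (a point): centre of the well's mouth in the stand's top, 50 mm above the bench
- tensioner: fixed green cast block of the belt tensioner, 240 (x) x 260 (y) x 60 mm, origin at the centre of its underside. On it: the grey square screw housing (62 x 62 mm, top 90 mm above the bench), a white scale plate, the sprung arm and a green belt guard 115 mm high.
- socket (a point): centre of the mouth of the tension screw's square socket, flush with the housing's top, 90 mm up. Axis vertical; 18.2 x 18.2 mm, 20 mm deep, in a brass head 30 x 30 mm that turns with the screw. THE SQUARE'S YAW IS NOT REPORTED (these axes are the tensioner's). The key's nose enters at any yaw and centres it; then the square rests on the rim, 7 mm in, until it lines up
- gauge_arm: sprung steel arm on the tensioner, pivoted on an upright post 79 mm above the bench; origin at the pivot, the arm lies along its own -y, 140 mm long, with a black roller midway and a yellow pointer end. Tightening swings it counter-clockwise seen from above, so the tip moves along the tensioner's +x. Not to be touched.
- pointer_tip (a point): end of the yellow pointer, 140 mm from the pivot, about 79 mm above the bench. It moves about 20 mm for each radian that the screw is turned; 1.1 to 2.6 rad of turning is needed in all.
- mark (a point): point where the pointer tip is to stand: in line with the red marker (5 mm wide bar just beyond the tip's path, at the pointer's height). Its x axis points the way the tip travels when tightening.
- bottle: loose amber bottle with brass cap, 56 mm dia, 130 mm high, origin at its foot
- offcut: loose wooden offcut 50 x 50 x 70 mm, standing, origin at its foot
- chisel: loose wood-handled tool lying on the bench, about 220 mm long along its x
- socket_floor (a point): centre of the socket's floor, 20 mm below its mouth, where the key's tip ends when home. Turned slowly under light pressure the key drops the last 13 mm once within about 0.15 rad of the square (every quarter turn). Clockwise from above tightens; the screw has 0.06 N m of friction plus up to 0.03 from the spring, stays where it is left; key play about 0.15 rad either way
Things that resemble listed ones, but are neither listed nor needed, are in the scene too. What is shaped like the stand but orange or turquoise is not meant.

How it is judged:
On the way, in this order (a step that is already met when the one before it is completed fails the run):
1. the key is seated in the screw's socket (z of key in the frame of socket below -0.016 m and horizontal distance between key and socket below 0.005 m), for 0.1 s.
2. with the key in the socket, the pointer tip is within 3 mm of the mark (z of key in the frame of socket below -0.012 m and horizontal distance between key and socket below 0.006 m and horizontal distance between pointer_tip and mark below 0.003 m), for 0.2 s.
At the end, for the whole second after the job is handed in: the pointer tip stands within 3 mm of the mark, and the key stands upright (within 0.08 rad) in its stand, its handle down on the block (within 4 mm), released and at rest (horizontal distance between pointer_tip and mark below 0.003 m and horizontal distance between key and well below 0.01 m and height (world z) of key below 0.009 m and angle between key's own z axis and vertical below 0.08 rad and linear speed of key below 0.02 m/s); the robot touches nothing.
It fails at once if the key is forced: it presses on the tensioner with more than 45 N in all (contact force between key and tensioner above 45 N).
It fails at once if over-tensioned: the pointer tip goes more than 8 mm past the mark (x of pointer_tip in the frame of mark above 0.008 m).
It fails at once if the sprung arm is touched (contact force between any of the arm, the fingers, key and gauge_arm above 1 N).
It fails at once if the robot itself pushes on the tensioner (contact force between any of the arm, the fingers and tensioner above 10 N).
It fails at once if the bottle, the offcut or the chisel is disturbed (distance of any of bottle, offcut, chisel from where it was at the start of the episode above 0.03 m).
It also fails if it takes over 72 s, if anything falls off the work surface, if the arm or the gripper's body presses on something with over 40 N, if the wrist force passes 120 N, or if a joint passes its speed limit or range.

### The arm

A 6-joint arm with a two-finger parallel gripper is mounted at the origin on the work surface. World frame = base frame: x ahead of the robot, y to its left, z up, the work surface at z = 0. Lengths are in m, angles in rad, forces in N, time in s.
With the tool pointing down it reaches from about 0.35 to 0.85 m from the base axis. Payload 8.1 kg.
Tool frame: the origin (TCP) lies between the finger pads; the fingertips stand 14 mm ahead of it and the grasp point (between the pads) lies 5 mm behind it (robot.tcp_to_tips is the z of the fingertips in the tool frame, in m); z points along the fingers, y is the line along which they close (so a half turn about z gives the same grasp; the last joint's range is limited). The gripper opens to 93 mm and grips with 3 to 60 N. Pads are 15 mm wide; open, the fingers measure 128 mm over their backs; the gripper's body (75 mm by 188 mm) begins 65 mm behind the grasp point.
Start: joints at [1.106, 0.13, 1.488, -0, 1.523, -0.085], TCP at [0.222, 0.557, 0.233] pointing down, gripper open.
Joint ranges: [-2.96, 2.96], [-0.89, 2.26], [0.02, 2.5], [-1.34, 4.48], [0, 2.73], [-2.66, 2.66]. Speed limits (rad/s): [2.39, 2.39, 2.79, 3.14, 3.14, 3.14].

### API

Orientations are given as a rotation vector (axis times angle).
In Python, from plant import sensors, read_camera, robot gives the robot as it stands.
- The arm moves only by the tool nudge_tcp, called after "Emit:" in YAML: its name, and indented under it one key for each argument. Schema: {"type":"object","properties":{"ticks":{"type":"array","items":{"type":"object","properties":{"aperture":{"type":"number"},"trans":{"type":"array","items":{"type":"number"},"minItems":3,"maxItems":3},"twist":{"type":"number"}},"additionalProperties":false,"required":["aperture"]},"minItems":1,"maxItems":20},"grip_force":{"type":"number"},"only":{"type":"string"},"quiet":{"type":"boolean"},"lines":{"type":"string"}},"required":["ticks"],"additionalProperties":false}. ticks is a list of rows, 1 to 20 of them, each an object with the fields aperture (the finger opening in m), trans (a list: dx, dy, dz in shares of the most that a row can go, 1 being 50 mm), twist (a turn about the tool's z in fractions of the full range, 1 being 90 degrees); a field left out counts as zero (the opening has to be given); each row shifts and turns the commanded pose from where the row before left it, along the tool's axes as they then stand; what a row does not reach is not made up. A row lasts 1/10 s, in which the tool goes at most 0.05 m and 0.15 rad, less where a joint would pass 70% of its speed; a pose out of reach is approached as far as the arm can. The fingers move at their own pace and stop on an object; grip_force is the grip in N (left out, the last holds). Time passes only in rows, so rows that do not move let the fingers close. The tool returns the time, the measured TCP pose, the force, the opening and the grip force at its end. only (a regular expression) keeps the lines of the reply that match it, lines (a string "A,B") keeps lines A to B, and quiet returns only ok. No shift or turn number may pass 1 either way. Input that does not fit is refused with a message, and nothing moves.
- sensors.read_state(): the state, without advancing time (a new reading comes with each control period).
- read_camera(name): name is "scene" or "top" or "wrist"; returns a dict with "image" (420x560x3 uint8, red, green, blue), "depth" (420x560 float32, m along the optical axis (not along the pixel's ray), 0 where there is no reading), "fx", "fy", "cx", "cy" (pixels), "R" (3x3) and "t" (3): a world point X has camera coordinates R X + t. Camera axes: x right, y down, z forward; pixel columns grow to the right and rows downward; lengths in m; the calibration is good to about 2 mm. A picture is of the moment at which its call begins.
- robot.close_job(): hands the job in; it is judged then, once.
The state is a dict: "t": time; "q": joint angles; "dq": joint speeds; "joint_torque": joint torques, N m; "tool_pos": TCP position; "orientation": TCP orientation; "force": force on the tool from outside, world axes, zero at the start; "wrist_torque": the same for the moment, N m; "opening": finger opening in m; "gripper_force": force on a finger pad.
Only numpy, scipy, OpenCV 4.12 (cv2) and the standard library are available. Lean on these libraries where they do the work, as an engineer would, in place of code of your own. Each camera call takes 0.05 s, during which the arm holds its last target. There are 200 camera calls.

## Working session

There is one attempt and no reset: what is moved stays moved. The work goes in short steps, Python scripts to look and compute and a tool call to move; the robot and the scene stay as the last step left them, time stands still between calls to the robot, and variables do not carry over. Pictures are saved under pics/ and viewed, at most 12 in all, crops included, and the job is handed in when it is done.

```bash
ls; mkdir -p pics; python3 - <<'E'
from plant import sensors, read_camera
import cv2,pickle
for n in ("scene","top"):
    c=read_camera(n); pickle.dump(c,open(n+".pkl","wb")); cv2.imwrite(f"pics/{n}0.png",c["image"][:,:,::-1])
    print(n,c["fx"],c["cx"],c["cy"],c["R"].round(3).tolist(),c["t"])
print(sensors.read_state())
E
```

```text
pics
scene 480.3878653251688 283.3603792486822 208.8258601153551 [[0.407, 0.913, 0.005], [0.573, -0.251, -0.78], [-0.711, 0.321, -0.626]] [-0.09471926 -0.25515897  1.63012199]
top 463.40079736690114 277.52166113532513 220.29718748453203 [[-0.025, -1.0, -0.015], [-0.994, 0.026, -0.111], [0.111, 0.012, -0.994]] [-0.0953271   0.53117539  1.34801502]
{'t': 0.1, 'q': array([ 1.10557880e+00,  1.31109410e-01,  1.48915876e+00, -1.67310650e-05,
        1.52298800e+00, -8.53966393e-02]), 'dq': array([ 0.00129448, -0.00319476, -0.00186155, -0.00131979, -0.0007757 ,
       -0.00025761]), 'joint_torque': array([ 8.71042084e-04, -5.61338067e+01, -4.93096089e+01,  7.69553916e-02,
        2.90051621e-02, -8.73602374e-06]), 'tool_pos': array([0.22221751, 0.5568111 , 0.23168451]), 'orientation': array([-5.92957648e-01, -3.08468137e+00,  2.52142129e-03]), 'force': array([ 0.14832912, -0.98300285,  0.10811972]), 'wrist_torque': array([-0.01232895,  0.06825976,  0.04347682]), 'gripper_force': 0.0, 'opening': 0.09310073320250603}
```

View pics/top0.png

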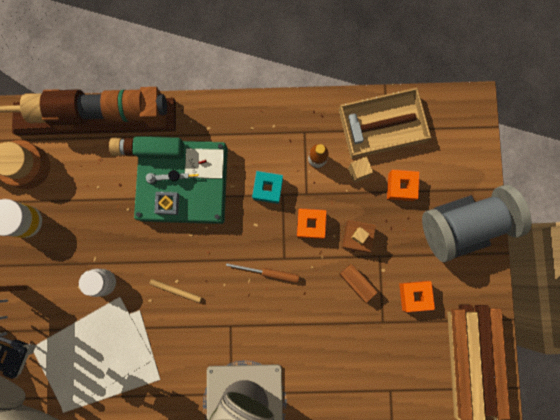

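View pics/scene0.png

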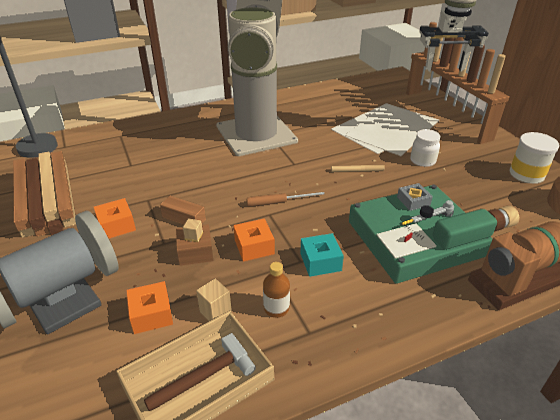

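Top view:
- **Stand candidates:** dark wood block with a pale handle at (360,238); orange at (311,223), (403,184) and (417,297); turquoise at (267,186).
- **Pale blocks:** handle at (361,236), offcut at (361,170).

I choose the wooden block at (360,238) and will check it in a crop. The tensioner has its socket at (166,203), pointer near (195,175) and red marker near (205,161).

```bash
cat > h.py <<'E'
import numpy as np, cv2, pickle
def ray(c,u,v,z):
    d=np.array([(u-c["cx"])/c["fx"],(v-c["cy"])/c["fy"],1.]); o=-c["R"].T@c["t"]; w=c["R"].T@d
    return o+w*(z-o[2])/w[2]
def proj(c,X):
    p=c["R"]@np.array(X)+c["t"]; return c["fx"]*p[0]/p[2]+c["cx"],c["fy"]*p[1]/p[2]+c["cy"]
E
python3 - <<'E'
from h import *
c=pickle.load(open("top.pkl","rb")); im=c["image"][:,:,::-1]; s=pickle.load(open("scene.pkl","rb")); si=s["image"][:,:,::-1]
a=cv2.resize(im[130:230,130:230],(400,400),interpolation=0); b=cv2.resize(im[210:260,335:385],(400,400),interpolation=0)
a2=cv2.resize(si[180:280,350:450],(400,200*2),interpolation=0)
cv2.imwrite("pics/crop1.png",cv2.resize(np.hstack([a,b]),(800,400)))
hsv=cv2.cvtColor(im,cv2.COLOR_BGR2HSV)
print("hsv handle",hsv[236,361],"stand",hsv[248,350],"brass",hsv[203,166],hsv[198,166],"offcut",hsv[168,361])
print("depth h",[ (u,v,float(c["depth"][v,u])) for u,v in ((361,236),(350,245),(166,195),(158,211),(361,168))])
for n,u,v,z in (("handle",361,236,.09),("sock",166,203,.09),("pivot",150,178,.08),("tip",197,174,.079),("mark",205,161,.079),("bottle",320,150,.13),("chisel",260,272,0.01)): print(n,ray(c,u,v,z).round(4))
E
```

```text
hsv handle [ 18 137 212] stand [ 12 183  81] brass [ 18 185 105] [ 20 190 180] offcut [ 18 140 199]
depth h [(361, 236, 1.309424638748169), (350, 245, 1.345687985420227), (166, 195, 1.327497124671936), (158, 211, 1.323951005935669), (361, 168, 1.3513060808181763)]
handle [ 0.471  -0.3438  0.09  ]
sock [0.5799 0.2081 0.09  ]
pivot [0.656  0.2574 0.08  ]
tip [0.6643 0.1209 0.079 ]
mark [0.7021 0.0973 0.079 ]
bottle [ 0.7117 -0.2336  0.13  ]
chisel [ 0.3772 -0.0526  0.01  ]
```

View pics/crop1.png

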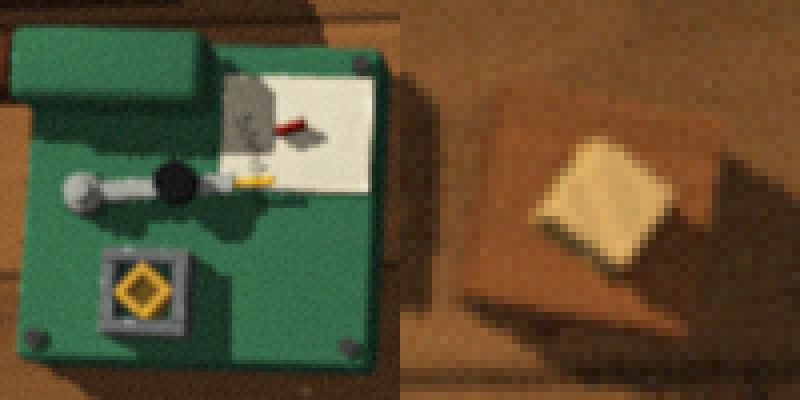

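The crop confirms the pale square handle sits in the dark wooden stand, with its centre at about (361,235). It also shows the brass socket head as a diamond at about (166,203), the yellow pointer tip at about (198,175) and the red bar's near end at about (199,163). Next I'll work out moves that take the wrist camera above the tensioner.

```bash
cat >> h.py <<'E'
from scipy.spatial.transform import Rotation as Ro
def rel(s,X):
    R=Ro.from_rotvec(s["orientation"]).as_matrix(); return (R.T@(np.array(X)-s["tool_pos"])).round(4), np.degrees(np.arctan2(R[1,0],R[0,0])).round(2)
E
python3 - <<'E'
from h import *
from plant import sensors, read_camera
s=sensors.read_state(); w=read_camera("wrist")
R=Ro.from_rotvec(s["orientation"]).as_matrix()
o=-w["R"].T@w["t"]; print("cam in tool",R.T@(o-s["tool_pos"]),"axes",(R.T@w["R"].T).round(2).tolist(),w["fx"])
print(rel(s,(.62,.18,.30)))
E
```

```text
cam in tool [ 0.08039854 -0.00169339 -0.15249446] axes [[-0.0, -0.96, -0.29], [1.0, -0.0, 0.0], [-0.0, -0.29, 0.96]] 359.32542428831977
(array([-0.5091, -0.2026, -0.068 ]), np.float64(158.24))
```

Careful with the scale: shifts go in shares of 50 mm and turns go in shares of 90 degrees. That gives: -0.042 m is -0.84, -0.017 m is -0.34.

Emit:
nudge_tcp:
  ticks:
    - {"aperture":0.093,"trans":[-0.84,-0.34,-0.11]}
    - {"aperture":0.093,"trans":[-0.84,-0.34,-0.11]}
    - {"aperture":0.093,"trans":[-0.84,-0.34,-0.11]}
    - {"aperture":0.093,"trans":[-0.84,-0.34,-0.11]}
    - {"aperture":0.093,"trans":[-0.84,-0.34,-0.11]}
    - {"aperture":0.093,"trans":[-0.84,-0.34,-0.11]}
    - {"aperture":0.093,"trans":[-0.84,-0.34,-0.11]}
    - {"aperture":0.093,"trans":[-0.84,-0.34,-0.11]}
    - {"aperture":0.093,"trans":[-0.84,-0.34,-0.11]}
    - {"aperture":0.093,"trans":[-0.84,-0.34,-0.11]}
    - {"aperture":0.093,"trans":[-0.84,-0.34,-0.11]}
    - {"aperture":0.093,"trans":[-0.84,-0.34,-0.11]}
    - {"aperture":0.093}
    - {"aperture":0.093}
    - {"aperture":0.093}

```text
t: 1.65
tool_pos: [0.6142, 0.1816, 0.2981]
orientation: [-0.592, -3.084, 0.0]
force: [-0.3, 0.5, -0.7]
opening: 0.0931
gripper_force: 0.0
```

```bash
python3 - <<'E'
from h import *
from plant import sensors, read_camera
s=sensors.read_state(); w=read_camera("wrist"); pickle.dump((s,w),open("w1.pkl","wb"))
print(s["q"].round(3)); cv2.imwrite("pics/w1.png",w["image"][:,:,::-1])
E
```

```text
[ 0.207  0.225  1.265  0.     1.653 -0.984]
```

View pics/w1.png

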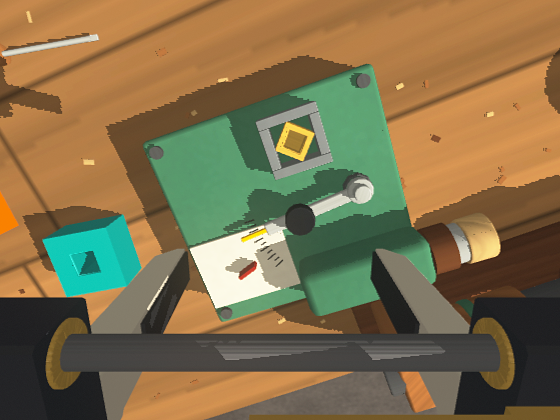

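The wrist view is clear: brass socket at about (295,141), pivot knob at about (359,187), pointer tip at about (243,236) and red bar at about (248,270). Now I'll take exact positions from colour masks.

```bash
cat >> h.py <<'E'
def mask(im,lo,hi,box):
    m=cv2.inRange(cv2.cvtColor(im,cv2.COLOR_RGB2HSV),np.array(lo),np.array(hi)); k=np.zeros_like(m); u0,v0,u1,v1=box; k[v0:v1,u0:u1]=255
    m&=k; n,l,st,ce=cv2.connectedComponentsWithStats(m); i=1+np.argmax(st[1:,4]); return (l==i).astype(np.uint8)
def plane(w,m,z):  # mask contour -> world xy (mm)
    k=max(cv2.findContours(m,0,1)[0],key=cv2.contourArea)[:,0]
    return np.array([ray(w,u,v,z)[:2]*1e3 for u,v in k],np.float32)
E
python3 - <<'E'
from h import *
s,w=pickle.load(open("w1.pkl","rb")); im=w["image"]
hs=cv2.cvtColor(im,cv2.COLOR_RGB2HSV)
print([hs[v,u].tolist() for u,v in ((295,125),(250,236),(248,270),(359,187),(268,142))])
b=plane(w,mask(im,(18,120,120),(35,255,255),(270,110,320,170)),.09); r=cv2.minAreaRect(b); print("brass",r)
sock=np.array(r[0])
y=plane(w,mask(im,(18,120,120),(35,255,255),(225,215,285,255)),.079); print("yellow",cv2.minAreaRect(y),cv2.boxPoints(cv2.minAreaRect(y)).round(1).tolist())
rd=plane(w,mask(im,(0,130,80),(8,255,255),(225,250,275,290)),.079); print("red",cv2.minAreaRect(rd),cv2.boxPoints(cv2.minAreaRect(rd)).round(1).tolist())
g=mask(im,(0,0,110),(180,70,255),(330,165,385,210)); P=plane(w,g,.079); print("knob",cv2.minEnclosingCircle(P),ray(w,359,187,.079))
h=mask(im,(0,0,90),(180,60,255),(250,95,340,185)); print("housing",cv2.minAreaRect(plane(w,h,.09)))
gr=mask(im,(60,60,50),(90,255,255),(130,50,460,330)); 
# depth at items
for n,u,v in (("sock rim",295,125),("yellow",250,235),("red",248,270),("arm",330,203),("housing",268,142)):
    d=w["depth"][v,u]; X=w["R"].T@(np.array([(u-w["cx"])/w["fx"]*d,(v-w["cy"])/w["fy"]*d,d])-w["t"]); print(n,X.round(4))
E
```

```text
[[19, 181, 216], [27, 255, 255], [5, 171, 143], [35, 20, 153], [41, 13, 163]]
brass ((584.1992797851562, 207.80056762695312), (30.89784049987793, 31.403793334960938), 46.73420333862305)
yellow ((664.6919555664062, 128.31378173828125), (5.491113662719727, 29.411577224731445), 1.7621235847473145) [[661.5, 142.89999389648438], [662.4000244140625, 113.5], [667.9000244140625, 113.69999694824219], [667.0, 143.10000610351562]]
red ((702.1889038085938, 104.71971893310547), (8.660287857055664, 27.474767684936523), 17.4182186126709) [[693.9000244140625, 116.5], [702.2000122070312, 90.30000305175781], [710.4000244140625, 92.9000015258789], [702.2000122070312, 119.0999984741211]]
knob ((659.568359375, 242.0589599609375), 26.23031997680664) [0.6563411  0.25408622 0.079     ]
housing ((584.6206665039062, 207.58261108398438), (61.88823318481445, 61.85231399536133), 86.86209106445312)
sock rim [0.5702 0.2139 0.0861]
yellow [0.6623 0.1257 0.0832]
red [0.7021 0.1059 0.0796]
arm [0.6601 0.2194 0.0837]
housing [0.5753 0.183  0.0908]
```

To row units: -0.0447 m is -0.894, -0.0032 m is -0.064.

Emit:
nudge_tcp:
  ticks:
    - {"aperture":0.093,"trans":[-0.064,-0.894,0.03]}
    - {"aperture":0.093,"trans":[-0.064,-0.894,0.03]}
    - {"aperture":0.093,"trans":[-0.064,-0.894,0.03]}
    - {"aperture":0.093,"trans":[-0.064,-0.894,0.03]}
    - {"aperture":0.093,"trans":[-0.064,-0.894,0.03]}
    - {"aperture":0.093,"trans":[-0.064,-0.894,0.03]}
    - {"aperture":0.093,"trans":[-0.064,-0.894,0.03]}
    - {"aperture":0.093,"trans":[-0.064,-0.894,0.03]}
    - {"aperture":0.093,"trans":[-0.064,-0.894,0.03]}
    - {"aperture":0.093,"trans":[-0.064,-0.894,0.03]}
    - {"aperture":0.093,"trans":[-0.064,-0.894,0.03]}
    - {"aperture":0.093,"trans":[-0.064,-0.894,0.03]}
    - {"aperture":0.093}
    - {"aperture":0.093}
    - {"aperture":0.093}

```text
t: 3.2
tool_pos: [0.4524, -0.3298, 0.2808]
orientation: [0.59, 3.085, 0.001]
force: [-0.2, 0.2, -0.5]
opening: 0.0929
gripper_force: 0.0
```

```bash
python3 - <<'E'
from h import *
from plant import sensors, read_camera
s=sensors.read_state(); w=read_camera("wrist"); pickle.dump((s,w),open("w2.pkl","wb"))
print(s["q"].round(3)); cv2.imwrite("pics/w2.png",w["image"][:,:,::-1]); print(proj(w,(.471,-.344,.09)))
E
```

```text
[-7.220e-01  6.000e-03  1.531e+00  1.000e-03  1.604e+00 -1.915e+00]
(np.float64(274.83109290609406), np.float64(203.6671673132416))
```

View pics/w2.png

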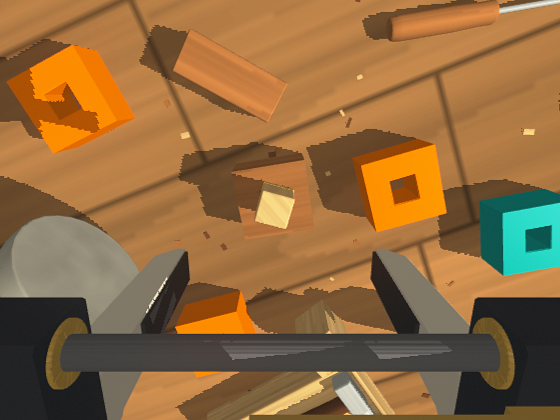

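The wrist view shows the key's handle top at about (275,208), on the dark wooden stand at (274,200). I'll measure both.

```bash
python3 - <<'E'
from h import *
s,w=pickle.load(open("w2.pkl","rb")); im=w["image"]
hs=cv2.cvtColor(im,cv2.COLOR_RGB2HSV); print([hs[v,u].tolist() for u,v in ((275,210),(272,187),(243,210),(300,190),(250,170))])
m=mask(im,(14,60,215),(30,200,255),(245,175,305,240)); p=plane(w,m,.09); r=cv2.minAreaRect(p); print("handle top",m.sum(),r)
v,u=np.nonzero(m); d=w["depth"][v,u]; X=(np.c_[(u-w["cx"])/w["fx"]*d,(v-w["cy"])/w["fy"]*d,d]-w["t"])@w["R"]; print("depth z",np.median(X,0).round(4))
cv2.imwrite("pics/w2c.png",cv2.resize(im[140:250,220:330,::-1],(550,550),interpolation=0))
k=w["depth"]; v,u=np.mgrid[140:250,220:330]; d=k[140:250,220:330]
X=(np.c_[((u-w["cx"])/w["fx"]*d).ravel(),((v-w["cy"])/w["fy"]*d).ravel(),d.ravel()]-w["t"])@w["R"]
for lo,hi in ((.042,.058),(.082,.098)):
    t=X[(X[:,2]>lo)&(X[:,2]<hi)]; print(len(t),np.median(t[:,2]),cv2.minAreaRect((t[:,:2]*1e3).astype(np.float32)))
E
```

```text
[[22, 119, 249], [17, 129, 130], [14, 172, 190], [13, 170, 186], [13, 168, 167]]
handle top 1025 ((476.9943542480469, -346.65301513671875), (32.865440368652344, 32.7860107421875), 52.52176284790039)
depth z [ 0.4765 -0.3465  0.0903]
3763 0.050417082747345514 ((477.9044494628906, -349.2471923828125), (79.96672058105469, 80.76211547851562), 77.80082702636719)
1135 0.09024453112930955 ((476.5111389160156, -347.5068054199219), (33.93920135498047, 34.33842468261719), 52.502479553222656)
```

View pics/w2c.png

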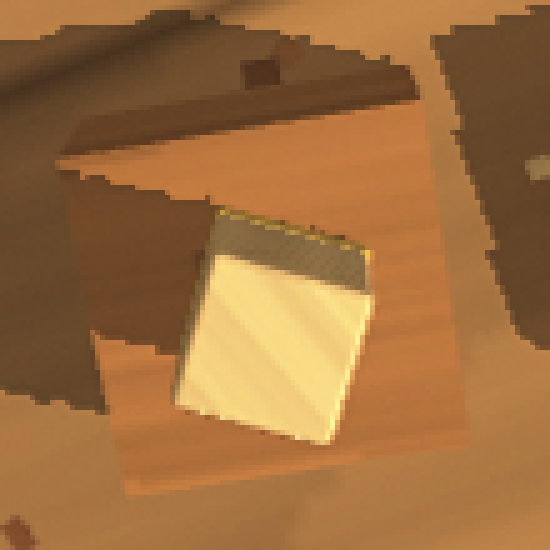

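The crop shows the key upright with its handle square on. I get the key at (0.4768, -0.3472) with yaw 52.5°, and the stand centre at (0.478, -0.349). I'll align and descend.

To row units: 0.04 m is 0.8, -0.0291 m is -0.582, 0.137 rad / 1.5708 = 0.0872.

Emit:
nudge_tcp:
  ticks:
    - {"aperture":0.093,"trans":[-0.582,-0.142,0]}
    - {"aperture":0.093,"twist":0.0872}
    - {"aperture":0.093,"twist":0.0866}
    - {"aperture":0.093,"trans":[0,0,0.8]}
    - {"aperture":0.093,"trans":[0,0,0.8]}
    - {"aperture":0.093,"trans":[0,0,0.8]}
    - {"aperture":0.093,"trans":[0,0,0.4]}
    - {"aperture":0.093}
    - {"aperture":0.093}
    - {"aperture":0.093}
  grip_force: 20

```text
t: 4.25
tool_pos: [0.4776, -0.3492, 0.1432]
orientation: [1.005, 2.973, -0.002]
force: [-0.4, 0.0, 0.9]
opening: 0.0929
gripper_force: 0.0
```

```bash
python3 - <<'E'
from h import *
from plant import sensors
s=sensors.read_state(); print(rel(s,(.4768,-.3472,.069)),s["tool_pos"])
E
```

```text
(array([0.0021, 0.0011, 0.0742]), np.float64(142.66)) [ 0.47759591 -0.34915039  0.14321316]
```

To row units: 0.037 m is 0.74, 0.025 m is 0.5.

Emit:
nudge_tcp:
  ticks:
    - {"aperture":0.093,"trans":[0.04,0.02,0.74]}
    - {"aperture":0.093,"trans":[0,0,0.5]}
    - {"aperture":0.093,"trans":[0,0,0.24]}
    - {"aperture":0.093}
    - {"aperture":0.03}
    - {"aperture":0.03}
    - {"aperture":0.03}
    - {"aperture":0.03}
    - {"aperture":0.03}
    - {"aperture":0.03}
    - {"aperture":0.03}
    - {"aperture":0.03}
  grip_force: 30

```text
t: 5.45
tool_pos: [0.4751, -0.3467, 0.0666]
orientation: [-1.007, -2.976, -0.0]
force: [-0.3, 0.0, -0.1]
opening: 0.0336
gripper_force: 19.6
```

To row units: -0.04 m is -0.8, -0.035 m is -0.7.

Emit:
nudge_tcp:
  ticks:
    - {"aperture":0.03}
    - {"aperture":0.03}
    - {"aperture":0.03}
    - {"aperture":0.03,"trans":[0,0,-0.4]}
    - {"aperture":0.03,"trans":[0,0,-0.6]}
    - {"aperture":0.03,"trans":[0,0,-0.8]}
    - {"aperture":0.03,"trans":[0,0,-0.8]}
    - {"aperture":0.03,"trans":[0,0,-0.7]}
    - {"aperture":0.03}
    - {"aperture":0.03}
  grip_force: 30

```text
t: 6.45
tool_pos: [0.4754, -0.3472, 0.2322]
orientation: [1.007, 2.974, -0.001]
force: [-0.4, 0.4, -2.9]
opening: 0.0337
gripper_force: 30.0
```

```bash
python3 - <<'E'
from h import *
from plant import sensors, read_camera
s=sensors.read_state(); print(rel(s,(.583,.209,.235)),s["opening"],s["gripper_force"],s["force"])
E
```

```text
(array([ 0.2523,  0.5072, -0.0033]), np.float64(142.59)) 0.033686440789820436 29.998877942562103 [-0.44836151  0.37513378 -2.89300722]
```

To row units: 0.0423 m is 0.846, 0.021 m is 0.42, 0.1 rad / 1.5708 = 0.0637.

Emit:
nudge_tcp:
  ticks:
    - {"aperture":0.03,"trans":[0.21,0.42,0]}
    - {"aperture":0.03,"trans":[0.42,0.846,0]}
    - {"aperture":0.03,"trans":[0.42,0.846,0]}
    - {"aperture":0.03,"trans":[0.42,0.846,0]}
    - {"aperture":0.03,"trans":[0.42,0.846,0]}
    - {"aperture":0.03,"trans":[0.42,0.846,0]}
    - {"aperture":0.03,"trans":[0.42,0.846,0]}
    - {"aperture":0.03,"trans":[0.42,0.846,0]}
    - {"aperture":0.03,"trans":[0.42,0.846,0]}
    - {"aperture":0.03,"trans":[0.42,0.846,0]}
    - {"aperture":0.03,"trans":[0.42,0.846,0]}
    - {"aperture":0.03,"trans":[0.42,0.846,0]}
    - {"aperture":0.03,"trans":[0.21,0.42,0]}
    - {"aperture":0.03,"twist":0.0637}
    - {"aperture":0.03}
    - {"aperture":0.03}
    - {"aperture":0.03}

```text
t: 8.15
tool_pos: [0.5826, 0.2084, 0.2305]
orientation: [-1.153, -2.921, 0.002]
force: [0.0, -0.5, -1.7]
opening: 0.0342
gripper_force: 30.0
```

```bash
python3 - <<'E'
from h import *
from plant import sensors, read_camera
s=sensors.read_state(); print(rel(s,(.583,.209,.235)),s["q"].round(3),s["force"],s["wrist_torque"])
w=read_camera("wrist"); pickle.dump((s,w),open("w3.pkl","wb")); cv2.imwrite("pics/w3.png",w["image"][:,:,::-1])
E
```

```text
(array([ 0.0002,  0.0007, -0.0045]), np.float64(136.93)) [ 0.261  0.183  1.433 -0.     1.526 -0.558] [ 0.04848624 -0.45313343 -1.70853048] [-0.03124478  0.00109615 -0.01714139]
```

View pics/w3.png

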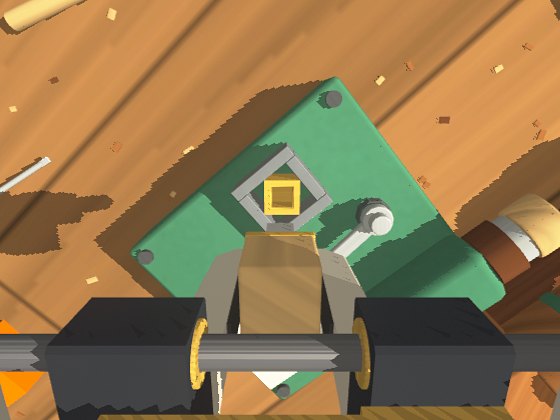

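The wrist view shows the handle held straight. The brass head at about (282,196) is square to the image, so the yaw matches. I'll re-measure the socket from here.

```bash
python3 - <<'E'
from h import *
s,w=pickle.load(open("w3.pkl","rb")); im=w["image"]
h=mask(im,(0,0,90),(180,60,255),(225,140,340,231)); print("housing",cv2.minAreaRect(plane(w,h,.09)))
b=plane(w,mask(im,(18,120,100),(35,255,255),(255,165,310,222)),.09); print("brass",cv2.minAreaRect(b))
# handle's near-camera face: brass band foot edge -> plane via depth
for u,v in ((280,240),(280,260),(280,290)):
    d=w["depth"][v,u]; X=w["R"].T@(np.array([(u-w["cx"])/w["fx"]*d,(v-w["cy"])/w["fy"]*d,d])-w["t"]); print(X.round(4),rel(s,X))
E
```

```text
housing ((583.493408203125, 208.52487182617188), (63.874847412109375, 64.17967987060547), 86.93775939941406)
brass ((582.8818969726562, 209.29159545898438), (30.060335159301758, 35.2833251953125), 46.16691589355469)
[0.5709 0.2184 0.2269] (array([ 0.0154, -0.0007,  0.0036]), np.float64(136.93))
[0.5714 0.218  0.247 ] (array([ 0.0147, -0.0007, -0.0164]), np.float64(136.93))
[0.5785 0.2114 0.2545] (array([ 0.0051, -0.0007, -0.024 ]), np.float64(136.93))
```

To row units: 0.025 m is 0.5, 0.0006 m is 0.012.

Emit:
nudge_tcp:
  ticks:
    - {"aperture":0.03,"trans":[0,0.012,0.5]}
    - {"aperture":0.03,"trans":[0,0,0.5]}
    - {"aperture":0.03,"trans":[0,0,0.32]}
    - {"aperture":0.03}
    - {"aperture":0.03}
    - {"aperture":0.03}

```text
t: 8.8
tool_pos: [0.5844, 0.2098, 0.1674]
orientation: [1.154, 2.92, 0.002]
force: [0.3, -1.0, -1.2]
opening: 0.0339
gripper_force: 30.0
```

Emit:
nudge_tcp:
  ticks:
    - {"aperture":0.03,"trans":[0,0,0.08]}
    - {"aperture":0.03,"trans":[0,0,0.08]}
    - {"aperture":0.03,"trans":[0,0,0.06]}
    - {"aperture":0.03,"trans":[0,0,0.04]}
    - {"aperture":0.03}
    - {"aperture":0.03}

```text
t: 9.4
tool_pos: [0.5834, 0.2096, 0.1525]
orientation: [-1.155, -2.922, 0.0]
force: [0.0, 0.2, -2.2]
opening: 0.0338
gripper_force: 30.0
```

To row units: 0.002 m is 0.04.

Emit:
nudge_tcp:
  ticks:
    - {"aperture":0.03,"trans":[0,0,0.04]}
    - {"aperture":0.03,"trans":[0,0,0.04]}
    - {"aperture":0.03,"trans":[0,0,0.04]}
    - {"aperture":0.03}
    - {"aperture":0.03}

```text
t: 9.9
tool_pos: [0.5834, 0.2096, 0.1465]
orientation: [-1.155, -2.921, 0.0]
force: [0.4, 0.5, -1.8]
opening: 0.0337
gripper_force: 30.0
```

Emit:
nudge_tcp:
  ticks:
    - {"aperture":0.03,"trans":[0,0,0.04]}
    - {"aperture":0.03,"trans":[0,0,0.02]}
    - {"aperture":0.03}
    - {"aperture":0.03}

```text
t: 10.3
tool_pos: [0.5834, 0.2097, 0.1436]
orientation: [-1.155, -2.922, 0.0]
force: [0.3, -0.1, -2.2]
opening: 0.0339
gripper_force: 30.0
```

To row units: 0.001 m is 0.02.

Emit:
nudge_tcp:
  ticks:
    - {"aperture":0.03,"trans":[0,0,0.02]}
    - {"aperture":0.03,"trans":[0,0,0.02]}
    - {"aperture":0.03}

```text
t: 10.6
tool_pos: [0.5834, 0.2096, 0.1414]
orientation: [-1.155, -2.921, 0.0]
force: [0.0, 0.3, -1.7]
opening: 0.0342
gripper_force: 30.0
```

Emit:
nudge_tcp:
  ticks:
    - {"aperture":0.03,"trans":[0,0,0.02]}
    - {"aperture":0.03,"trans":[0,0,0.02]}
    - {"aperture":0.03}

```text
t: 10.9
tool_pos: [0.5833, 0.2096, 0.1394]
orientation: [-1.155, -2.921, 0.0]
force: [-0.4, -0.0, -2.0]
opening: 0.0339
gripper_force: 30.0
```

To row units: 0.0015 m is 0.03.

Emit:
nudge_tcp:
  ticks:
    - {"aperture":0.03,"trans":[0,0,0.03]}
    - {"aperture":0.03,"trans":[0,0,0.03]}
    - {"aperture":0.03,"trans":[0,0,0.03]}
    - {"aperture":0.03}

```text
t: 11.3
tool_pos: [0.5832, 0.2096, 0.1347]
orientation: [-1.155, -2.921, 0.001]
force: [0.4, -0.2, -2.0]
opening: 0.0339
gripper_force: 30.0
```

Emit:
nudge_tcp:
  ticks:
    - {"aperture":0.03,"trans":[0,0,0.02]}
    - {"aperture":0.03,"trans":[0,0,0.02]}
    - {"aperture":0.03}
    - {"aperture":0.03}

```text
t: 11.7
tool_pos: [0.5835, 0.2096, 0.1331]
orientation: [-1.155, -2.922, 0.0]
force: [0.4, 0.4, -1.5]
opening: 0.0339
gripper_force: 30.0
```

To row units: 0.001 m is 0.02, 0.0005 m is 0.01.

Emit:
nudge_tcp:
  ticks:
    - {"aperture":0.03,"trans":[0,0,0.02]}
    - {"aperture":0.03,"trans":[0,0,0.01]}
    - {"aperture":0.03}
    - {"aperture":0.03}

```text
t: 12.1
tool_pos: [0.5834, 0.2097, 0.1316]
orientation: [-1.155, -2.922, 0.0]
force: [-0.0, -0.7, -1.1]
opening: 0.034
gripper_force: 30.0
```

```bash
python3 - <<'E'
from h import *
from plant import sensors, read_camera
s=sensors.read_state(); print(s["force"],s["wrist_torque"])
for n in ("wrist","top"):
    c=read_camera(n); pickle.dump(c,open(n+"4.pkl","wb"))
    cv2.imwrite(f"pics/{n}4.png",c["image"][:,:,::-1])
a=cv2.imread("pics/wrist4.png"); b=cv2.imread("pics/top4.png")
cv2.imwrite("pics/both4.png",np.hstack([cv2.resize(a,(400,300)),cv2.resize(b[130:235,120:260],(400,300))]))
E
```

```text
[-0.03691437 -0.65560754 -1.07704811] [-0.02498878 -0.02383202 -0.00616655]
```

View pics/both4.png

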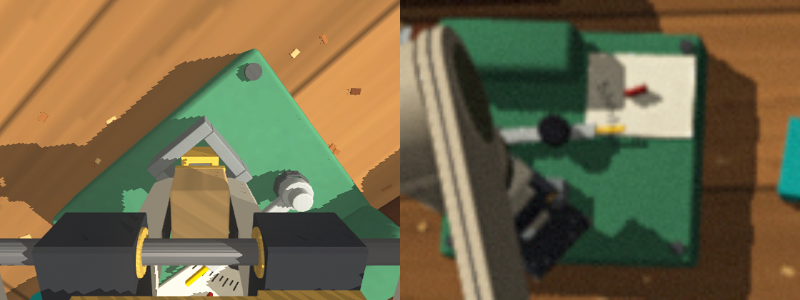

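The key is home: tip at about 20 mm depth with no side force. The top camera still sees the pointer and the red bar, so I'll turn in stages and measure with it.

To row units: 0.0001 m is 0.002, 0.05 rad / 1.5708 = 0.0318.

```bash
cat > m.py <<'E'
from h import *
from plant import sensors, read_camera
def ang(c,tag):
    im=c["image"]; o=[]
    for lo,hi,box in (((20,110,120),(35,255,255),(185,150,215,185)),((0,130,60),(8,255,255),(190,150,215,175))):
        hs=cv2.inRange(cv2.cvtColor(im,cv2.COLOR_RGB2HSV),np.array(lo),np.array(hi)); u0,v0,u1,v1=box
        m=hs[v0:v1,u0:u1]; v,u=np.nonzero(m); o.append(ray(c,u.mean()+u0,v.mean()+v0,.079)[:2]*1e3 if len(u) else None); print(tag,len(u),o[-1])
    y,r=o; off=np.array([702.2,104.7])-r; P=np.array([656.3,254.1])-off
    f=lambda p:np.arctan2(p[0]-P[0],P[1]-p[1]); print(tag,"off",off,"ang",f(y),f(r),"mm to go",140*(f(r)-f(y)))
if __name__=="__main__":
    c=read_camera("top"); s=sensors.read_state(); print(s["force"],s["wrist_torque"],rel(s,(.5835,.2096,.1316)),s["q"][5]); ang(c,"now")
E
python3 -c "
from m import *
ang(pickle.load(open('top.pkl','rb')),'init'); ang(pickle.load(open('top4.pkl','rb')),'4')"
```

```text
init 26 [661.83474397 131.72046121]
init 15 [700.7578009  105.29218699]
init off [ 1.4421991  -0.59218699] ang 0.056675395950942384 0.2980755615860729 mm to go 33.79602318891827
4 25 [661.85267667 132.03819483]
4 15 [700.58724683 106.26580126]
4 off [ 1.61275317 -1.56580126] ang 0.057895016225008186 0.2980755615860729 mm to go 33.62527635054906
```

Emit:
nudge_tcp:
  ticks:
    - {"aperture":0.03,"trans":[0,0.002,0],"twist":0.0318}
    - {"aperture":0.03,"trans":[0,0.002,0],"twist":0.0318}
    - {"aperture":0.03,"trans":[0,0.002,0],"twist":0.0318}
    - {"aperture":0.03,"trans":[0,0.002,0],"twist":0.0318}
    - {"aperture":0.03,"trans":[0,0.002,0],"twist":0.0318}
    - {"aperture":0.03,"trans":[0,0.002,0],"twist":0.0318}
    - {"aperture":0.03,"trans":[0,0.002,0],"twist":0.0318}
    - {"aperture":0.03,"trans":[0,0.002,0],"twist":0.0318}
    - {"aperture":0.03}
    - {"aperture":0.03}

```text
t: 13.2
tool_pos: [0.5836, 0.2096, 0.1316]
orientation: [-1.71, -2.635, 0.002]
force: [-3.5, -4.0, 1.8]
opening: 0.0339
gripper_force: 30.0
```

```bash
python3 m.py
```

```text
[-4.39475597 -4.23758863  1.26761995] [-0.8874702   0.92439838  0.02118019] (array([ 0.0001, -0.0001, -0.    ]), np.float64(114.04)) -0.15689566437069435
now 24 [666.66550068 132.11892634]
now 15 [700.76880672 105.68111501]
now off [ 1.43119328 -0.98111501] ang 0.09564485081385694 0.2980755615860729 mm to go 28.340299508110235
```

To row units: -0.0003 m is -0.006, 0.05 rad / 1.5708 = 0.0318.

Emit:
nudge_tcp:
  ticks:
    - {"aperture":0.03,"trans":[0,-0.006,0],"twist":0.0318}
    - {"aperture":0.03,"trans":[0,-0.006,0],"twist":0.0318}
    - {"aperture":0.03,"twist":0.0318}
    - {"aperture":0.03,"twist":0.0318}
    - {"aperture":0.03,"twist":0.0318}
    - {"aperture":0.03,"twist":0.0318}
    - {"aperture":0.03,"twist":0.0318}
    - {"aperture":0.03,"twist":0.0318}
    - {"aperture":0.03,"twist":0.0318}
    - {"aperture":0.03,"twist":0.0318}
    - {"aperture":0.03}
    - {"aperture":0.03}

```text
t: 14.45
tool_pos: [0.5834, 0.2096, 0.1316]
orientation: [2.308, 2.131, -0.001]
force: [-2.8, -3.6, 1.1]
opening: 0.0339
gripper_force: 30.0
```

```bash
python3 m.py
```

```text
[-3.06684514 -3.55255691  0.90446792] [-1.00763416  0.71771267  0.01634865] (array([ 0.0001,  0.0001, -0.    ]), np.float64(85.41)) 0.3426248194580867
now 19 [675.00457145 132.29315118]
now 16 [700.50231208 105.88951344]
now off [ 1.69768792 -1.18951344] ang 0.16438018984159078 0.2980755615860729 mm to go 18.717352044227496
```

To row units: 0.05 rad / 1.5708 = 0.0318.

Emit:
nudge_tcp:
  ticks:
    - {"aperture":0.03,"twist":0.0318}
    - {"aperture":0.03,"twist":0.0318}
    - {"aperture":0.03,"twist":0.0318}
    - {"aperture":0.03,"twist":0.0318}
    - {"aperture":0.03,"twist":0.0318}
    - {"aperture":0.03,"twist":0.0318}
    - {"aperture":0.03,"twist":0.0318}
    - {"aperture":0.03,"twist":0.0318}
    - {"aperture":0.03,"twist":0.0318}
    - {"aperture":0.03,"twist":0.0318}
    - {"aperture":0.03,"twist":0.0318}
    - {"aperture":0.03,"twist":0.0318}
    - {"aperture":0.03}
    - {"aperture":0.03}

```text
t: 15.9
tool_pos: [0.5833, 0.2096, 0.1316]
orientation: [2.835, 1.353, -0.001]
force: [-2.7, -3.9, 1.4]
opening: 0.0342
gripper_force: 30.0
```

```bash
python3 m.py
python3 - <<'E'
from h import *
from plant import read_camera
a=read_camera("wrist")["image"]; c=read_camera("top"); pickle.dump(c,open("top5.pkl","wb"))
cv2.imwrite("pics/both5.png",np.hstack([cv2.resize(a,(400,300)),cv2.resize(c["image"][140:200,160:240],(400,300))])[:,:,::-1])
E
```

```text
[-3.04782025 -4.42495672  1.92185989] [-0.96615991  0.83183859  0.08458693] (array([ 0.0001,  0.0001, -0.    ]), np.float64(51.01)) 0.943050246084982
now 23 [685.89794613 135.44122227]
now 15 [700.58724683 106.26580126]
now off [ 1.61275317 -1.56580126] ang 0.2539964559772812 0.2980755615860729 mm to go 6.171074785230837
```

View pics/both5.png

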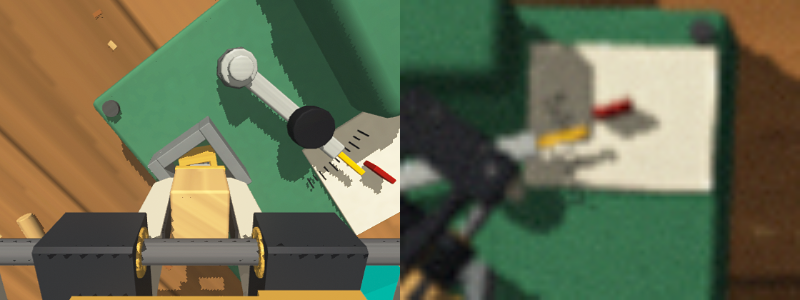

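Both views show the pointer a few mm short of the red bar. In the wrist view (full-frame pixels) the pointer end is at about (508,240) and the bar starts at about (510,227). I'll turn a bit more, then measure with the sharper wrist view.

To row units: 0.05 rad / 1.5708 = 0.0318.

```bash
cat > mw.py <<'E'
from m import *
c=read_camera("wrist"); im=c["image"]; cv2.imwrite("pics/wl.png",im[:,:,::-1])
o=[]
for lo,hi in (((22,150,130),(32,255,255)),((0,150,70),(8,255,255))):
    p=plane(c,mask(im,lo,hi,(400,180,560,290)),.079); r=cv2.minAreaRect(p); o.append((np.array(r[0]),cv2.boxPoints(r))); print(r[0],r[1],r[2])
(y,yb),(r,rb)=o
def ax(b): # long axis unit, pointing to -y
    e=[b[1]-b[0],b[2]-b[1]]; d=max(e,key=np.linalg.norm); d=d/np.linalg.norm(d); return -d*np.sign(d[1])
for P in (np.array([656.3,254.1]), y-125.5*ax(yb)):
    f=lambda p:np.arctan2(p[0]-P[0],P[1]-p[1]); print(P,f(y),f(r),"axes",np.arctan2(*(ax(yb)*[1,-1])),np.arctan2(*(ax(rb)*[1,-1])),"mm to go",140*(f(r)-f(y)))
E
```

Emit:
nudge_tcp:
  ticks:
    - {"aperture":0.03,"twist":0.0318}
    - {"aperture":0.03,"twist":0.0318}
    - {"aperture":0.03,"twist":0.0318}
    - {"aperture":0.03,"twist":0.0191}
    - {"aperture":0.03}
    - {"aperture":0.03}

```text
t: 16.65
tool_pos: [0.5833, 0.2096, 0.1316]
orientation: [2.945, 1.092, -0.001]
force: [-3.1, -4.2, 1.3]
opening: 0.034
gripper_force: 30.0
```

```bash
python3 m.py; python3 mw.py
```

```text
[-3.67321515 -3.22560757  0.88737021] [-0.88857719  0.84391519  0.0867258 ] (array([0.0001, 0.0002, 0.    ]), np.float64(40.7)) 1.1230490046697652
now 26 [689.21545174 133.84267007]
now 13 [700.98677391 105.84426839]
now off [ 1.21322609 -1.14426839] ang 0.2740489650753059 0.2980755615860729 mm to go 3.3637235115073794
(691.0372314453125, 130.57191467285156) (4.597677230834961, 28.87398338317871) 14.693334579467773
(703.2950439453125, 107.97660064697266) (4.933451175689697, 32.84797286987305) 17.03864860534668
[656.3 254.1] 0.27412962192844537 0.31116455619605693 axes 0.25644629086943516 0.2973803520164746 mm to go 5.184890797465619
[659.20482445 251.96775055] 0.25644629238905303 0.2971359387391699 axes 0.25644629086943516 0.2973803520164746 mm to go 5.696550489016358
```

To row units: 0.05 rad / 1.5708 = 0.0318.

Emit:
nudge_tcp:
  ticks:
    - {"aperture":0.03,"twist":0.0318}
    - {"aperture":0.03,"twist":0.0318}
    - {"aperture":0.03,"twist":0.0318}
    - {"aperture":0.03,"twist":0.0318}
    - {"aperture":0.03,"twist":0.0127}
    - {"aperture":0.03}
    - {"aperture":0.03}

```text
t: 17.45
tool_pos: [0.5833, 0.2097, 0.1316]
orientation: [3.047, 0.762, -0.001]
force: [-3.3, -3.6, 1.5]
opening: 0.0339
gripper_force: 30.0
```

```bash
python3 m.py|tail -1; python3 mw.py
```

```text
now off [ 1.4421991  -0.59218699] ang 0.30678775174750555 0.2980755615860729 mm to go -1.2197066226005715Traceback (most recent call last):
  File "mw.py", line 5, in <module>
    p=plane(c,mask(im,lo,hi,(400,180,560,290)),.079); r=cv2.minAreaRect(p); o.append((np.array(r[0]),cv2.boxPoints(r))); print(r[0],r[1],r[2])
              ~~~~^^^^^^^^^^^^^^^^^^^^^^^^^^^^
  File "h.py", line 12, in mask
    m&=k; n,l,st,ce=cv2.connectedComponentsWithStats(m); i=1+np.argmax(st[1:,4]); return (l==i).astype(np.uint8)
                                                             ~~~~~~~~~^^^^^^^^^^
    return _wrapfunc(a, 'argmax', axis=axis, out=out, **kwds)
    return bound(*args, **kwds)
ValueError: attempt to get argmax of an empty sequence
```

View pics/wl.png

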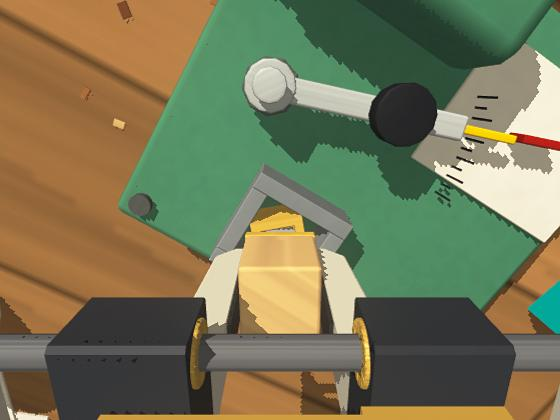

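The yellow pointer, ending at about (516,140), is now almost in line with the red bar, which runs from about (512,138) to (560,147). I'll measure it with the box moved.

```bash
sed -i 's/(400,180,560,290)/(440,90,560,290)/' mw.py; python3 mw.py
```

```text
(694.601318359375, 132.12266540527344) (4.532012939453125, 29.516164779663086) 16.117691040039062
(703.5264282226562, 107.67379760742188) (4.715695381164551, 30.730607986450195) 16.917781829833984
[656.3 254.1] 0.3042540806245849 0.3119936829396016 axes 0.2813051906479158 0.29527239973260455 mm to go 1.0835443241023368
[659.7612915  252.68975067] 0.2813051974911463 0.29310306689222654 axes 0.2813051906479158 0.29527239973260455 mm to go 1.6517017161512337
```

To row units: 0.025 rad / 1.5708 = 0.0159.

Emit:
nudge_tcp:
  ticks:
    - {"aperture":0.03,"twist":0.0159}
    - {"aperture":0.03,"twist":0.0127}
    - {"aperture":0.03}
    - {"aperture":0.03}
    - {"aperture":0.03}

```text
t: 18.1
tool_pos: [0.5832, 0.2097, 0.1316]
orientation: [3.064, 0.694, -0.001]
force: [-3.1, -4.3, 1.5]
opening: 0.0337
gripper_force: 30.0
```

```bash
python3 m.py|tail -1; python3 mw.py
```

```text
now off [ 1.4421991  -0.59218699] ang 0.31281669902788845 0.2980755615860729 mm to go -2.063759241854176
(695.2716674804688, 132.57415771484375) (4.534841060638428, 29.59254264831543) 16.52191162109375
(704.30078125, 105.21060180664062) (4.666177749633789, 27.654924392700195) 17.13628578186035
[656.3 254.1] 0.31032533219248176 0.3118714318041303 axes 0.28835990528555194 0.29908583367926433 mm to go 0.21645394563079456
[659.58194733 252.89245605] 0.2883599245139122 0.2940283845045872 axes 0.28835990528555194 0.29908583367926433 mm to go 0.7935843986945001
```

Wrist says about 0.5 mm to go, so it's within tolerance. I'll back off into the play and draw the key out.

To row units: -0.01 m is -0.2, -0.005 m is -0.1, -0.05 rad / 1.5708 = -0.0318.

Emit:
nudge_tcp:
  ticks:
    - {"aperture":0.03,"twist":-0.0318}
    - {"aperture":0.03,"twist":-0.0318}
    - {"aperture":0.03,"twist":-0.0191}
    - {"aperture":0.03}
    - {"aperture":0.03,"trans":[0,0,-0.06]}
    - {"aperture":0.03,"trans":[0,0,-0.1]}
    - {"aperture":0.03,"trans":[0,0,-0.2]}
    - {"aperture":0.03,"trans":[0,0,-0.2]}
    - {"aperture":0.03}
    - {"aperture":0.03}

```text
t: 19.2
tool_pos: [0.5841, 0.2101, 0.1606]
orientation: [-3.013, -0.889, -0.003]
force: [-0.3, 0.9, -1.8]
opening: 0.0339
gripper_force: 30.0
```

```bash
python3 mw.py
python3 -c "
from m import *
s=sensors.read_state();print(s['force'],rel(s,(.478,-.349,.24)),s['q'].round(2))"
```

```text
(695.2979125976562, 132.62757873535156) (4.451948642730713, 29.302501678466797) 16.607872009277344
(704.1842041015625, 105.46102142333984) (4.725214958190918, 28.97178840637207) 16.98993682861328
[656.3 254.1] 0.31064908934483665 0.3116529738186202 axes 0.2898620852393762 0.2965313920615422 mm to go 0.14054382632970097
[659.42749405 252.89213562] 0.28986208162605526 0.294735297796786 axes 0.2898620852393762 0.2965313920615422 mm to go 0.6822502639023009
[-0.25557164  0.20481129 -2.636296  ] (array([-0.3921,  0.4121, -0.0803]), np.float64(32.88)) [0.26 0.23 1.51 0.   1.4  1.26]
```

Careful with the scale: shifts go in shares of 50 mm and turns go in shares of 90 degrees. That gives: -0.04 m is -0.8, 0.0343 m is 0.686.

Emit:
nudge_tcp:
  ticks:
    - {"aperture":0.03,"trans":[0,0,-0.8]}
    - {"aperture":0.03,"trans":[0,0,-0.8]}
    - {"aperture":0.03,"trans":[-0.326,0.342,0]}
    - {"aperture":0.03,"trans":[-0.654,0.686,0]}
    - {"aperture":0.03,"trans":[-0.654,0.686,0]}
    - {"aperture":0.03,"trans":[-0.654,0.686,0]}
    - {"aperture":0.03,"trans":[-0.654,0.686,0]}
    - {"aperture":0.03,"trans":[-0.654,0.686,0]}
    - {"aperture":0.03,"trans":[-0.654,0.686,0]}
    - {"aperture":0.03,"trans":[-0.654,0.686,0]}
    - {"aperture":0.03,"trans":[-0.654,0.686,0]}
    - {"aperture":0.03,"trans":[-0.654,0.686,0]}
    - {"aperture":0.03,"trans":[-0.654,0.686,0]}
    - {"aperture":0.03,"trans":[-0.654,0.686,0]}
    - {"aperture":0.03,"trans":[-0.326,0.342,0]}
    - {"aperture":0.03}
    - {"aperture":0.03}

```text
t: 20.95
tool_pos: [0.477, -0.3487, 0.2388]
orientation: [-3.012, -0.886, 0.001]
force: [0.1, -0.2, -2.5]
opening: 0.0337
gripper_force: 30.0
```

Emit:
nudge_tcp:
  ticks:
    - {"aperture":0.03,"twist":-0.0834}
    - {"aperture":0.03,"twist":-0.0834}
    - {"aperture":0.03,"twist":-0.0834}
    - {"aperture":0.03,"twist":-0.0834}
    - {"aperture":0.03,"twist":-0.0834}
    - {"aperture":0.03,"twist":-0.0834}
    - {"aperture":0.03}
    - {"aperture":0.03}
    - {"aperture":0.03}

```text
t: 21.85
tool_pos: [0.4777, -0.348, 0.2396]
orientation: [-2.445, -1.972, -0.0]
force: [0.3, 0.9, -2.4]
opening: 0.0339
gripper_force: 30.0
```

```bash
python3 - <<'E'
from m import *
s=sensors.read_state(); print(s["force"],rel(s,(.478,-.349,.1)),s["tool_pos"])
w=read_camera("wrist"); pickle.dump((s,w),open("w6.pkl","wb")); cv2.imwrite("pics/w6.png",w["image"][:,:,::-1])
d=w["depth"]; v,u=np.mgrid[0:300,100:460]; d=d[0:300,100:460]; 
X=(np.c_[((u-w["cx"])/w["fx"]*d).ravel(),((v-w["cy"])/w["fy"]*d).ravel(),d.ravel()]-w["t"])@w["R"]
t=X[(X[:,2]>.045)&(X[:,2]<.057)&(np.hypot(X[:,0]-.478,X[:,1]+.349)<.06)]; print(len(t),cv2.minAreaRect((t[:,:2]*1e3).astype(np.float32)))
E
```

```text
[ 0.30636669  0.87003317 -2.36639461] (array([-0.0009,  0.0005,  0.1396]), np.float64(77.79)) [ 0.47768849 -0.34798039  0.23962543]
5803 ((477.62701416015625, -349.1165771484375), (80.75672149658203, 80.25297546386719), 77.4766616821289)
```

View pics/w6.png

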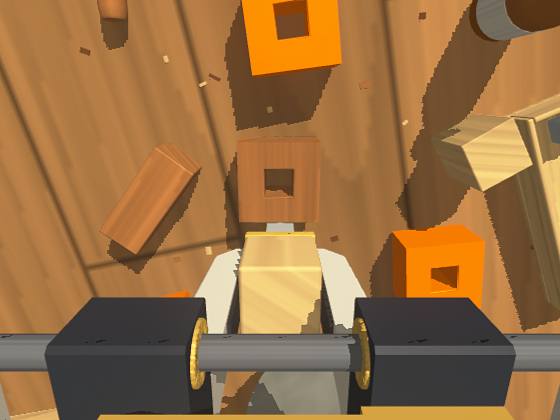

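The well mouth at about (279,182) is square to and centred on the held key. I'll lower it.

To row units: 0.04 m is 0.8, 0.001 m is 0.02.

Emit:
nudge_tcp:
  ticks:
    - {"aperture":0.03,"trans":[0.02,0,0.6]}
    - {"aperture":0.03,"trans":[0,0,0.8]}
    - {"aperture":0.03,"trans":[0,0,0.6]}
    - {"aperture":0.03,"trans":[0,0,0.4]}
    - {"aperture":0.03,"trans":[0,0,0.3]}
    - {"aperture":0.03,"trans":[0,0,0.3]}
    - {"aperture":0.03,"trans":[0,0,0.2]}
    - {"aperture":0.03,"trans":[0,0,0.1]}
    - {"aperture":0.03}
    - {"aperture":0.03}
    - {"aperture":0.03}

```text
t: 23.0
tool_pos: [0.4782, -0.3482, 0.0757]
orientation: [2.442, 1.974, 0.0]
force: [-0.3, -0.3, -0.5]
opening: 0.0341
gripper_force: 30.0
```

To row units: 0.004 m is 0.08, 0.003 m is 0.06.

Emit:
nudge_tcp:
  ticks:
    - {"aperture":0.03,"trans":[0,0,0.08]}
    - {"aperture":0.03,"trans":[0,0,0.06]}
    - {"aperture":0.03}
    - {"aperture":0.03}

```text
t: 23.4
tool_pos: [0.4775, -0.3475, 0.0674]
orientation: [-2.443, -1.975, 0.0]
force: [-0.5, -0.5, -1.9]
opening: 0.0339
gripper_force: 30.0
```

Emit:
nudge_tcp:
  ticks:
    - {"aperture":0.03,"trans":[0,0,0.02]}
    - {"aperture":0.03,"trans":[0,0,0.012]}
    - {"aperture":0.03}
    - {"aperture":0.03}

```text
t: 23.8
tool_pos: [0.4778, -0.3478, 0.0666]
orientation: [2.443, 1.975, 0.0]
force: [-2.3, 1.3, 5.4]
opening: 0.0342
gripper_force: 30.0
```

Contact at the expected height (+5 N). I'll release, rise and check.

To row units: -0.04 m is -0.8, -0.03 m is -0.6.

Emit:
nudge_tcp:
  ticks:
    - {"aperture":0.05}
    - {"aperture":0.07}
    - {"aperture":0.093}
    - {"aperture":0.093}
    - {"aperture":0.093}
    - {"aperture":0.093,"trans":[0,0,-0.2]}
    - {"aperture":0.093,"trans":[0,0,-0.6]}
    - {"aperture":0.093,"trans":[0,0,-0.8]}
    - {"aperture":0.093,"trans":[0,0,-0.8]}
    - {"aperture":0.093,"trans":[0,0,-0.8]}
    - {"aperture":0.093,"trans":[0,0,-0.8]}
    - {"aperture":0.093}
    - {"aperture":0.093}
    - {"aperture":0.093}

```text
t: 25.2
tool_pos: [0.4772, -0.3473, 0.2649]
orientation: [-2.442, -1.974, 0.001]
force: [0.1, -0.4, -0.6]
opening: 0.0932
gripper_force: 0.0
```

```bash
python3 - <<'E'
from m import *
s=sensors.read_state(); w=read_camera("wrist"); print(s["tool_pos"],s["force"])
d=w["depth"]; v,u=np.mgrid[0:300,100:460]; d=d[0:300,100:460]
X=(np.c_[((u-w["cx"])/w["fx"]*d).ravel(),((v-w["cy"])/w["fy"]*d).ravel(),d.ravel()]-w["t"])@w["R"]
for lo,hi in ((.045,.057),(.08,.11)):
    t=X[(X[:,2]>lo)&(X[:,2]<hi)&(np.hypot(X[:,0]-.478,X[:,1]+.349)<.06)]; print(len(t),np.percentile(t[:,2],[5,50,95]),cv2.minAreaRect((t[:,:2]*1e3).astype(np.float32)))
c=read_camera("top"); ang(c,"end")
for n in ("top","scene"): 
    a=read_camera(n)["image"]; b=pickle.load(open(n+".pkl","rb"))["image"]; cv2.imwrite(f"pics/{n}9.png",a[:,:,::-1])
E
```

```text
[ 0.47717259 -0.34727771  0.26494159] [ 0.09992735 -0.4125778  -0.58841052]
4314 [0.04913067 0.05042362 0.05175191] ((477.6468811035156, -348.871337890625), (80.04700469970703, 80.06794738769531), 77.51880645751953)
1319 [0.0876847  0.09024473 0.09141182] ((478.9673767089844, -348.96368408203125), (33.62771987915039, 33.440826416015625), 77.82512664794922)
end 25 [693.12390008 136.45164594]
end 15 [700.7578009  105.29218699]
end off [ 1.4421991  -0.59218699] ang 0.31299161541449505 0.2980755615860729 mm to go -2.088247535979101
```

The key is fully down and centred. I'll take one overhead wrist look at the pointer to settle the difference between the two cameras.

To row units: 0.047 m is 0.94, 0.0078 m is 0.156.

Emit:
nudge_tcp:
  ticks:
    - {"aperture":0.093,"trans":[0.94,0.156,-0.08]}
    - {"aperture":0.093,"trans":[0.94,0.156,-0.08]}
    - {"aperture":0.093,"trans":[0.94,0.156,-0.08]}
    - {"aperture":0.093,"trans":[0.94,0.156,-0.08]}
    - {"aperture":0.093,"trans":[0.94,0.156,-0.08]}
    - {"aperture":0.093,"trans":[0.94,0.156,-0.08]}
    - {"aperture":0.093,"trans":[0.94,0.156,-0.08]}
    - {"aperture":0.093,"trans":[0.94,0.156,-0.08]}
    - {"aperture":0.093,"trans":[0.94,0.156,-0.08]}
    - {"aperture":0.093,"trans":[0.94,0.156,-0.08]}
    - {"aperture":0.093,"trans":[0.94,0.156,-0.08]}
    - {"aperture":0.093}
    - {"aperture":0.093}
    - {"aperture":0.093}

```text
t: 26.8
tool_pos: [0.6695, 0.1391, 0.3093]
orientation: [-2.443, -1.974, 0.002]
force: [0.4, 0.3, 0.2]
opening: 0.0928
gripper_force: 0.0
```

```bash
sed -i 's/(440,90,560,290)/(U-60,V-60,U+60,V+60)/; s/^o=\[\]/U,V=map(int,proj(c,(.698,.12,.079))); print(U,V); o=[]/' mw.py; python3 mw.py
```

```text
307 184
(695.0352172851562, 133.30532836914062) (4.22727108001709, 29.248464584350586) 16.792219161987305
(704.569091796875, 105.045654296875) (4.433035850524902, 26.28386688232422) 15.035832405090332
[656.3 254.1] 0.3103105155993839 0.31317830799907376 axes 0.29307999782347954 0.26242342781089956 mm to go 0.40149093595658214
[658.77798462 253.45383453] 0.2930799925899663 0.29928079898466503 axes 0.29307999782347954 0.26242342781089956 mm to go 0.868112895257821
```

```bash
python3 -c "
from plant import robot
print(robot.close_job())"
```

```text
the job is handed in; nothing more can be done
None
```

I handed the job in after about 27 s; no verdict came back. The key seated fully in the socket and turned the pointer to within about 1 mm of the mark by the wrist camera (the coarser top camera read about 2 mm past). The key is back in its stand, upright and fully down, and the gripper is clear of everything.

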